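Discharge at the earthing puck, then start the board test

TASK

Before starting the board test, rest the fingertips lightly for about a second on the wide metal touch pad of the earthing puck and lift off; then press the square key on the tester console fully in, let it spring back, and withdraw. Do not pick up or shove the puck, and do not touch the other two keys or disturb the post-topped weight, the spool, the screwdriver or the circuit board.

Things in the scene. Friction and masses are not known exactly. Their poses are not given: they have to be found in the camera images.
- puck: earthing puck, loose on the bench: dark steel disc 68 mm across and 26 mm high, 0.8 kg, with a wide flat sprung metal touch pad on top; origin at the centre of its underside, z up
- puck_pad_top (a point): centre of the top of the puck's touch pad, 40 mm above the bench when untouched. The pad is a bare steel disc 42 mm across (flat top 28 mm across), standing 14 mm above the puck
- puck_pad (a joint): how far the touch pad is pushed down, in m: 0 untouched, 0.008 at its stop; soft spring, about 0.4 N to start moving and about 0.8 N per mm, so a light touch sinks it 1 to 5 mm
- console: tester console, a grey box fixed to the bench, 110 (x) by 250 (y) by 45 mm high; origin at the centre of its underside. Three grey keys stand in a row along its y axis, 75 mm apart, 15 mm to the -x side of the centre line, in any order, each on a black plinth 52 by 56 mm, 6 mm high; keys stand 14 mm above their plinths
- key_square (a joint): press depth in m of the square key: 0 released, 0.006 fully in; sprung, about 0.5 N to start moving and 6 N fully in
- key_square_top (a point): centre of the flat top of the square key, 65 mm above the bench when released. A square cap 30 by 30 mm: the key to press
- key_round (a joint): press depth in m of the round key: 0 released, 0.006 fully in; sprung, about 0.5 N to start moving and 6 N fully in
- key_round_top (a point): centre of the flat top of the round key, 65 mm above the bench when released. A round cap 34 mm across: leave alone
- key_bar (a joint): press depth in m of the bar key: 0 released, 0.006 fully in; sprung, about 0.5 N to start moving and 6 N fully in
- key_bar_top (a point): centre of the flat top of the bar key, 65 mm above the bench when released. A narrow bar cap 14 by 44 mm: leave alone
- weight: board weight, loose: a dark steel disc of the puck's size (68 mm across, 26 mm high) but with a thin upright post, 14 mm across and 30 mm tall, on top instead of a pad; origin at the centre of its underside; leave alone
- spool: steel solder spool standing on end, loose, 64 mm across its flanges, 42 mm high; origin at the centre of its underside; leave alone
- screwdriver: screwdriver with black handle, 180 mm long, loose, lying on the bench between console and robot; leave alone
- board: green circuit board, loose, 70 by 110 mm, parts up to 16 mm above the bench, lying beyond the console; origin at the centre of its underside; leave alone
Things that resemble listed ones, but are neither listed nor needed, are in the scene too. Leave any green or purple look-alike of the puck alone.

How it is judged:
By the outcome, as a careful person would: the job done as asked, in the order asked, and still so for the second after the job is handed in, with the robot touching nothing.
It also fails if it takes over 43 s, if anything falls off the work surface, if the arm or the gripper's body presses on something with over 40 N, if the wrist force passes 120 N, or if a joint passes its speed limit or range.

ROBOT

A 7-joint arm with a two-finger parallel gripper is mounted at the origin on the work surface. World frame = base frame: x ahead of the robot, y to its left, z up, the work surface at z = 0. Lengths are in m, angles in rad, forces in N, time in s.
With the tool pointing down it reaches from about 0.425 to 0.875 m from the base axis. Payload 9.9 kg.
Tool frame: the origin (TCP) lies at the very end of the fingers, on their centre line; the grasp point (between the pads) lies 19 mm behind it; z points along the fingers, y is the line along which they close (so a half turn about z gives the same grasp; the last joint's range is limited). The gripper opens to 85 mm and grips with 20 to 120 N. Pads are 22 mm wide; open, the fingers measure 114 mm over their backs; the gripper's body (76 mm by 85 mm) begins 54 mm behind the grasp point. The pads swing forward as they close: fully open they stand 13 mm farther back than shut.
Start: joints at [-1.384, 0.576, 0.025, 1.437, -0.015, 1.129, -0.057], TCP at [0.181, 0.65, 0.231] pointing down, gripper open.
Joint ranges: [-2.76, 2.76], [-0.34, 2.15], [-1.52, 1.57], [0.19, 2.46], [-1.09, 4.23], [0.17, 1.99], [-2.82, 2.82]. Speed limits (rad/s): [2.22, 2.22, 3.01, 3.01, 3.14, 3.14, 3.14].

INTERFACE

Orientations are given as a unit quaternion [w, x, y, z].
In Python, from cell import arm, vision, spotter gives the robot as it stands. The module is installed in compiled form; this text tells all that it offers.
- The arm moves only by the tool arm_command, never from a script. Its argument "increments" is a list that holds one entry, the list of rows, each a list of 7 numbers: the shift along the tool's x, y, z in cm, then the turn, a rotation vector about the tool's x, y, z in rad, then the closure, from -1 (fully open) to 1 (shut), so that 0 is half open. A call has 1 to 10 rows; each row is the pose to reach, as a shift and turn from the pose commanded when the call began, along the tool's axes at that moment; what a row does not reach only later rows make up. A row lasts 1/12 s, in which the tool goes at most 41.7 mm and 7.16 degrees, less where a joint would pass 70% of its speed; a pose out of reach is approached as far as the arm can. A call with a gripper value outside its range is refused whole. The fingers move at their own pace and stop on an object; "squeeze" is the grip in N (left out, the last holds). Time passes only in rows, so rows that repeat a pose let the fingers close. It gives the time, the measured TCP pose, the force, the opening and the grip force at its end, in the units of the state.
- arm.read_state(): the state, without advancing time (a new reading comes with each control period).
- vision.capture(name): name is "side" or "top"; returns the picture (420x560x3 uint8, blue, green, red); there is no depth.
- vision.camera_model(name): a dict with "fovy" (degrees; the focal length in pixels is half the picture's height over the tangent of half this angle, whatever the lens; pixels are square), "cx", "cy" (the principal point, pixels), "extrinsics" (4x4, takes a point from camera to world coordinates). Camera axes: x right, y down, z forward; pixel columns grow to the right and rows downward; lengths in m; the calibration is good to about 2 mm. A picture is of the moment at which its call begins. camera_model takes no time and is no camera call.
- arm.sign_off(): hands the job in; it is judged then, once.
Trained networks look in the newest picture that a camera, given by its name, has taken for a name from the list of things; names that differ only in an ending like _2 or _b are one class to them, and where a whole thing is asked for, a point or a joint stands for the part that bears it (a point fixed in the world has none). Each returns a list of dicts, best first, with "conf" (0 to 1); they miss things now and then, are a little off and sometimes report something else, mostly with a low value. They report only what shows in the picture. A call takes as long as a camera call. They do not tell look-alikes from the thing itself.
- spotter.boxes_of(camera, label): "centre" ([x, y, z] in m, in world coordinates, good to about 4 mm: the middle of the surface that is visible of it).
- spotter.masks_of(camera, label): "region" (420x560 bool, what is visible of it).
- spotter.pinpoint(camera, label): "centre" ([x, y, z] in m, in world coordinates, good to about 4 mm: a listed point, or the origin of a listed thing).
The state is a dict: "t": time; "joint_pos": joint angles; "qvel": joint speeds; "joint_torque": joint torques, N m; "tool_pos": TCP position; "orientation": TCP orientation; "wrist_force": force on the tool from outside, world axes, zero at the start; "ft_torque": the same for the moment, N m; "gripper_width": opening from 0.0 (shut) to 1.0 (fully open); "gripper_force": force on a finger pad.
Only numpy, scipy, OpenCV 4.12 (cv2) and the standard library are available. Lean on these libraries where they do the work, as an engineer would, in place of code of your own. Each camera call takes 0.05 s, during which the arm holds its last target. There are 200 camera calls.

## Working session

There is one attempt and no reset: what is moved stays moved. The work goes in short steps, Python scripts to look and compute and a tool call to move; the robot and the scene stay as the last step left them, time stands still between calls to the robot, and variables do not carry over. Pictures are saved under pics/ and viewed, at most 10 in all, crops included, and the job is handed in when it is done.

Besides the shell and the picture viewer there is one more tool, called after "Call:" in YAML: its name, and indented under it one key for each argument. arm_command: Moves the arm, as the interface text tells. Its arguments: {"type":"object","properties":{"increments":{"type":"array"},"squeeze":{"type":"number"}},"required":["increments"]}

```bash
mkdir -p pics; cat > h.py <<'E'
import numpy as np, cv2
from cell import arm, vision, spotter
def proj(cam,p):
    m=vision.camera_model(cam);f=210/np.tan(np.radians(m["fovy"])/2)
    q=np.linalg.inv(m["extrinsics"])@np.append(p,1)
    return np.round([m["cx"]+f*q[0]/q[2],m["cy"]+f*q[1]/q[2]],1)
def at_z(cam,u,v,z):
    m=vision.camera_model(cam);f=210/np.tan(np.radians(m["fovy"])/2);E=np.array(m["extrinsics"])
    d=E[:3,:3]@[(u-m["cx"])/f,(v-m["cy"])/f,1];return E[:3,3]+d*(z-E[2,3])/d[2]
E
python3 - <<'E'
from h import *
s=arm.read_state();print(s)
for c in("top","side"):
    cv2.imwrite(f"pics/{c}0.png",vision.capture(c))
    for l in("puck_pad_top","key_square_top","key_round_top","key_bar_top","weight","spool","screwdriver"):
        print(c,l,[(np.round(d["centre"],3),proj(c,d["centre"]),round(d["conf"],2)) for d in spotter.pinpoint(c,l)[:4]])
E
```

```text
{'t': 0.0, 'joint_pos': array([-1.38381374,  0.57654003,  0.02481895,  1.43792613, -0.01499011,
        1.12895875, -0.05649583]), 'qvel': array([ 1.98025218e-03, -1.99982361e-03,  5.80593270e-04,  8.93578791e-04,
       -3.56096632e-05,  1.46208348e-04,  1.24692918e-04]), 'joint_torque': array([-9.41891376e-04, -7.65757799e+01,  2.24984698e+00, -2.86004895e+01,
        1.51697325e-02,  1.19032821e-02, -1.32648847e-06]), 'tool_pos': array([0.18041613, 0.64997637, 0.23043035]), 'orientation': array([-7.06030193e-05,  1.34946607e-01,  9.90852529e-01, -8.21002012e-04]), 'wrist_force': array([ 0.2399982 , -0.0526271 ,  0.65406705]), 'ft_torque': array([-0.05483476, -0.04457964, -0.06194973]), 'gripper_force': 0.0, 'gripper_width': 1.0005460818649858}
top puck_pad_top [(array([ 0.438, -0.276,  0.045]), array([425.5, 287. ]), 0.95), (array([ 0.493, -0.155,  0.038]), array([359.8, 258.8]), 0.8), (array([ 0.56 , -0.05 ,  0.042]), array([304.4, 224. ]), 0.65), (array([ 0.379, -0.077,  0.041]), array([320.5, 320.3]), 0.57)]
top key_square_top [(array([0.588, 0.094, 0.068]), array([228.5, 208.5
[... 695 characters left out ...]
45]), array([274.7, 232.9]), 0.74), (array([ 0.376, -0.08 ,  0.038]), array([189.4, 254.7]), 0.65), (array([ 0.44 , -0.277,  0.035]), array([233.7, 321.7]), 0.63)]
side key_square_top [(array([0.586, 0.096, 0.067]), array([275.5, 187.5]), 0.5)]
side key_round_top [(array([0.567, 0.17 , 0.065]), array([262.2, 174.2]), 0.59)]
side key_bar_top [(array([0.543, 0.238, 0.063]), array([248.3, 163.2]), 0.47)]
side weight [(array([ 0.57 , -0.303,  0.002]), array([312.1, 335. ]), 0.65)]
side spool [(array([ 0.649, -0.152,  0.002]), array([331. , 273.5]), 0.87)]
side screwdriver [(array([0.42 , 0.108, 0.003]), array([205.6, 216.6]), 0.93), (array([ 0.583,  0.169, -0.001]), array([269.2, 196.9]), 0.46)]
```

View pics/top0.png

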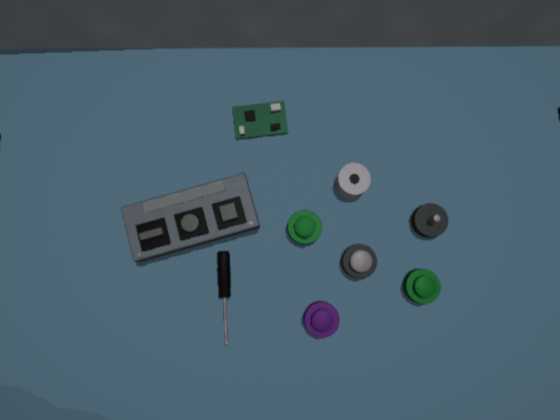

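View pics/side0.png

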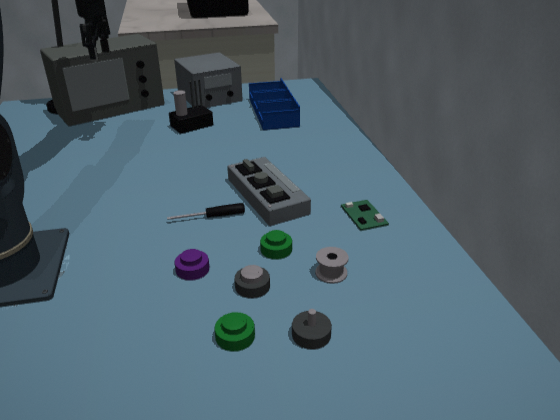

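Top view candidates for the puck: green (304,227), green (423,287), purple (321,320), post weight (431,220), spool (354,180), and grey disc with a bare steel pad (360,261). I choose the last. Candidates for the square key on the console: bar (150,234), round (190,223), square (229,212). I choose the last. I'll check both in one crop.

```bash
python3 - <<'E'
from h import *
i=cv2.imread("pics/top0.png");j=cv2.imread("pics/side0.png")
r=lambda a:cv2.resize(a,(390,290),interpolation=cv2.INTER_CUBIC)
a=np.hstack([r(i[235:293,321:399]),r(i[183:241,190:268])])   # x5
b=np.hstack([r(j[252:310,213:291]),r(j[160:218,235:313])])
cv2.imwrite("pics/crop.png",np.vstack([a,b]))
for p in([.493,-.155,.04],[.588,.094,.065]): print(proj("top",p),proj("side",p))
for c in("top","side"):
  vision.capture(c)
  for l in("puck","console","key_square_top","puck_pad_top"):
    print(c,l,[(np.round(d["centre"],3),round(d["conf"],2)) for d in spotter.pinpoint(c,l)[:5]])
print(at_z("top",360.5,260.5,.04),at_z("top",229,212,.065))
E
```

```text
[360.  258.6] [253.4 269.9]
[228.8 208.7] [276.7 188.7]
top puck [(array([ 0.445, -0.28 ,  0.002]), 0.97), (array([ 0.381, -0.081, -0.001]), 0.88), (array([ 0.56 , -0.052, -0.001]), 0.84), (array([ 0.488, -0.155, -0.002]), 0.55)]
top console [(array([0.578, 0.17 , 0.001]), 0.75)]
top key_square_top [(array([0.59 , 0.095, 0.071]), 0.55)]
top puck_pad_top [(array([ 0.441, -0.276,  0.044]), 0.96), (array([ 0.49 , -0.155,  0.038]), 0.89), (array([ 0.559, -0.053,  0.042]), 0.84), (array([ 0.377, -0.078,  0.04 ]), 0.61)]
side puck [(array([ 0.56 , -0.049,  0.002]), 0.95), (array([ 0.442, -0.281, -0.001]), 0.93), (array([ 0.382, -0.079, -0.001]), 0.77), (array([ 0.49 , -0.152,  0.001]), 0.73), (array([ 0.652, -0.152,  0.001]), 0.17)]
side console [(array([0.582, 0.169, 0.001]), 0.74)]
side key_square_top [(array([0.583, 0.096, 0.07 ]), 0.53)]
side puck_pad_top [(array([ 0.489, -0.157,  0.042]), 0.87), (array([ 0.557, -0.051,  0.043]), 0.84), (array([ 0.439, -0.282,  0.039]), 0.65)]
[ 0.48928458 -0.1558934   0.04      ] [0.58172757 0.09349576 0.065     ]
```

View pics/crop.png

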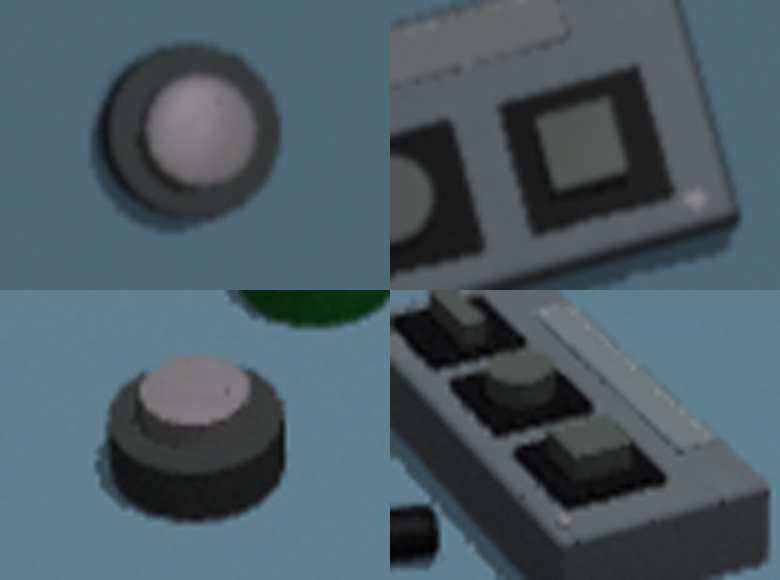

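The crop confirms the choices: bare steel pad at top (361,261) and side (252,272); square cap at top (228,212) and side (275,190). Next: fuse both views, then move via a waypoint outside the minimum reach.

```bash
cat >> h.py <<'E'
from scipy.spatial.transform import Rotation as Ro
def go(*tgts):
    s=arm.read_state();w,x,y,z=s["orientation"];R=Ro.from_quat([x,y,z,w])
    print("t",round(s["t"],2),"tcp",s["tool_pos"].round(4),"F",s["wrist_force"].round(2),"j",s["joint_pos"].round(2),"w",round(s["gripper_width"],2))
    for t in tgts: print(t,(R.inv().apply(np.array(t)-s["tool_pos"])*100).round(2))
E
python3 - <<'E'
from h import *
print(at_z("top",361.4,261,.04),at_z("side",251.8,272,.04),at_z("top",228.4,211.6,.065),at_z("side",275.4,189.6,.065))
go((.44,.42,.22),(.52,.10,.2),(.489,-.157,.12))
E
```

```text
[ 0.48831846 -0.15758327  0.04      ] [ 0.48910568 -0.16059501  0.04      ] [0.58249679 0.09462864 0.065     ] [0.58416016 0.09048512 0.065     ]
t 1.3 tcp [0.1805 0.6504 0.2313] F [-0.13 -0.22  0.27] j [-1.38  0.58  0.02  1.44 -0.01  1.13 -0.06] w 1.0
(0.44, 0.42, 0.22) [-31.16 -15.26   1.13]
(0.52, 0.1, 0.2) [-47.43 -43.96   3.13]
(0.489, -0.157, 0.12) [-51.32 -69.55  11.13]
```

Call:
arm_command:
  increments:
    - [[-31,-15,1,0,0,0,1],[-31,-15,1,0,0,0,1],[-31,-15,1,0,0,0,1],[-31,-15,1,0,0,0,1],[-31,-15,1,0,0,0,1],[-31,-15,1,0,0,0,1],[-31,-15,1,0,0,0,1],[-31,-15,1,0,0,0,1],[-31,-15,1,0,0,0,1],[-31,-15,1,0,0,0,1]]

```text
t: 2.13
tool_pos: [0.4433, 0.4187, 0.2214]
orientation: [0.001, 0.139, 0.99, -0.001]
wrist_force: [0.6, 0.0, -0.3]
gripper_width: 0.004
gripper_force: 0.0
```

```bash
python3 - <<'E'
from h import *
go((.53,.10,.2),(.489,-.158,.12))
E
```

```text
t 2.13 tcp [0.4433 0.4187 0.2214] F [ 0.64  0.04 -0.28] j [-0.87  0.49  0.05  1.63 -0.03  1.02  0.48] w 0.0
(0.53, 0.1, 0.2) [-17.09 -28.26   2.21]
(0.489, -0.158, 0.12) [-20.22 -54.18  10.25]
```

Call:
arm_command:
  increments:
    - [[-17,-28,2,0,0,0,1],[-17,-28,2,0,0,0,1],[-17,-28,2,0,0,0,1],[-17,-28,2,0,0,0,1],[-17,-28,2,0,0,0,1],[-17,-28,2,0,0,0,1],[-17,-28,2,0,0,0,1],[-17,-28,2,0,0,0,1],[-17,-28,2,0,0,0,1],[-19,-40,4,0,0,0,1]]

```text
t: 2.97
tool_pos: [0.5255, 0.0732, 0.1952]
orientation: [0.001, 0.132, 0.991, 0.003]
wrist_force: [0.9, 0.9, -0.1]
gripper_width: 0.001
gripper_force: 0.0
```

```bash
python3 - <<'E'
from h import *
go((.489,-.158,.12))
E
```

```text
t 2.97 tcp [0.5255 0.0732 0.1952] F [ 0.93  0.87 -0.14] j [-0.28  0.4   0.08  1.87 -0.05  0.87  1.13] w 0.0
(0.489, -0.158, 0.12) [ -2.51 -23.3    7.4 ]
```

Call:
arm_command:
  increments:
    - [[-2.5,-23.3,7.4,0,0,0,1],[-2.5,-23.3,7.4,0,0,0,1],[-2.5,-23.3,7.4,0,0,0,1],[-2.5,-23.3,7.4,0,0,0,1],[-2.5,-23.3,7.4,0,0,0,1],[-2.5,-23.3,7.4,0,0,0,1],[-2.5,-23.3,7.4,0,0,0,1],[-2.5,-23.3,7.4,0,0,0,1],[-2.5,-23.3,7.4,0,0,0,1],[-2.5,-23.3,7.4,0,0,0,1]]

```text
t: 3.8
tool_pos: [0.4864, -0.1624, 0.1209]
orientation: [0.0, 0.134, 0.991, 0.0]
wrist_force: [1.0, 0.3, -0.5]
gripper_width: -0.002
gripper_force: 0.0
```

```bash
python3 - <<'E'
from h import *
go((.489,-.158,.06))
E
```

```text
t 3.8 tcp [ 0.4864 -0.1624  0.1209] F [ 0.96  0.27 -0.45] j [ 0.17  0.48  0.09  2.   -0.07  0.67  1.6 ] w -0.0
(0.489, -0.158, 0.06) [-0.13  0.49  6.09]
```

Call:
arm_command:
  increments:
    - [[-0.1,0.5,6,0,0,0,1],[-0.1,0.5,6,0,0,0,1],[-0.1,0.5,6,0,0,0,1],[-0.1,0.5,6,0,0,0,1],[-0.1,0.5,6,0,0,0,1]]

```text
t: 4.22
tool_pos: [0.4887, -0.1592, 0.0617]
orientation: [0.001, 0.134, 0.991, -0.0]
wrist_force: [0.1, -0.4, 0.1]
gripper_width: 0.003
gripper_force: 0.0
```

```bash
python3 - <<'E'
from h import *
i=vision.capture("top");j=vision.capture("side")
r=lambda a:cv2.resize(a,(390,390),interpolation=cv2.INTER_CUBIC)
cv2.imwrite("pics/c2.png",np.hstack([r(i[222:300,321:399]),r(j[232:310,213:291])]))
go((.489,-.158,.037))
p=arm.read_state()["tool_pos"];print(proj("side",p),proj("side",[p[0],p[1],.04]))
E
```

```text
t 4.32 tcp [ 0.4888 -0.1598  0.062 ] F [-0.16  0.39  0.13] j [ 0.17  0.57  0.07  2.05 -0.08  0.52  1.61] w 0.0
(0.489, -0.158, 0.037) [0.03 0.18 2.5 ]
[251.1 262.6] [251.6 271.8]
```

View pics/c2.png

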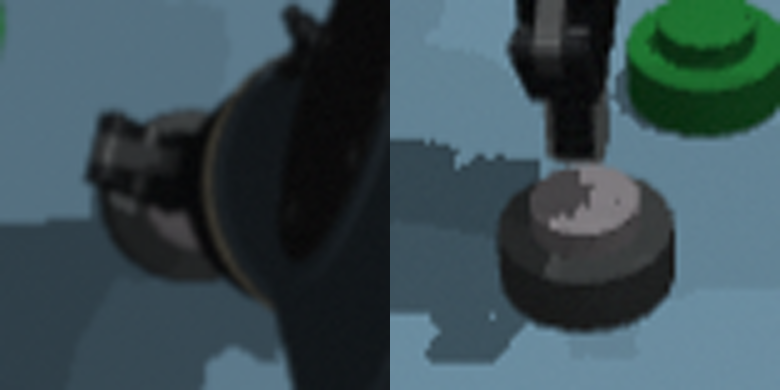

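The fingertip in the side view at about (250,264) hangs centred over the pad at (252,272). I'll descend slowly, slightly over 2 cm, then read.

Call:
arm_command:
  increments:
    - [[0,0.1,0.8,0,0,0,1],[0,0.1,1.4,0,0,0,1],[0,0.1,1.8,0,0,0,1],[0,0.1,2.1,0,0,0,1],[0,0.1,2.3,0,0,0,1],[0,0.1,2.4,0,0,0,1],[0,0.1,2.4,0,0,0,1],[0,0.1,2.4,0,0,0,1]]

```text
t: 4.98
tool_pos: [0.4878, -0.1588, 0.0366]
orientation: [-0.0, 0.135, 0.991, 0.0]
wrist_force: [-1.3, 1.0, 3.6]
gripper_width: 0.003
gripper_force: 1.5
```

Call:
arm_command:
  increments:
    - [[0,0,0,0,0,0,1],[0,0,0,0,0,0,1],[0,0,0,0,0,0,1],[0,0,0,0,0,0,1],[0,0,0,0,0,0,1],[0,0,0,0,0,0,1],[0,0,0,0,0,0,1],[0,0,0,0,0,0,1],[0,0,0,0,0,0,1],[0,0,0,0,0,0,1]]

```text
t: 5.82
tool_pos: [0.488, -0.1589, 0.0365]
orientation: [-0.0, 0.135, 0.991, -0.0]
wrist_force: [-1.3, 1.7, 3.6]
gripper_width: 0.002
gripper_force: 1.5
```

Call:
arm_command:
  increments:
    - [[0,0,-0.5,0,0,0,1],[0,0,-1.5,0,0,0,1],[0,0,-4,0,0,0,1],[0,0,-7,0,0,0,1],[0,0,-9,0,0,0,1],[0,0,-10,0,0,0,1],[0,0,-10,0,0,0,1]]

```text
t: 6.4
tool_pos: [0.4898, -0.1595, 0.1398]
orientation: [0.003, 0.135, 0.991, -0.0]
wrist_force: [0.4, -0.1, -0.0]
gripper_width: 0.002
gripper_force: 0.0
```

```bash
python3 - <<'E'
from h import *
go((.583,.093,.13))
E
```

```text
t 6.4 tcp [ 0.4898 -0.1595  0.1398] F [ 0.44 -0.13 -0.04] j [ 0.16  0.45  0.1   1.98 -0.07  0.71  1.59] w 0.0
(0.583, 0.093, 0.13) [-2.21 26.82  0.99]
```

Call:
arm_command:
  increments:
    - [[-2.2,26.8,1,0,0,0,1],[-2.2,26.8,1,0,0,0,1],[-2.2,26.8,1,0,0,0,1],[-2.2,26.8,1,0,0,0,1],[-2.2,26.8,1,0,0,0,1],[-2.2,26.8,1,0,0,0,1],[-2.2,26.8,1,0,0,0,1],[-2.2,26.8,1,0,0,0,1],[-2.2,26.8,1,0,0,0,1],[-2.2,26.8,1,0,0,0,1]]

```text
t: 7.23
tool_pos: [0.5805, 0.0922, 0.1261]
orientation: [-0.0, 0.135, 0.991, -0.001]
wrist_force: [0.7, -0.2, 0.2]
gripper_width: -0.006
gripper_force: 0.0
```

```bash
python3 - <<'E'
from h import *
go((.583,.093,.085))
i=vision.capture("top");print([(d["centre"],d["conf"]) for d in spotter.pinpoint("top","puck_pad_top")])
E
```

```text
t 7.23 tcp [0.5805 0.0922 0.1261] F [ 0.74 -0.22  0.21] j [-0.31  0.56  0.11  1.81 -0.08  0.78  1.14] w -0.01
(0.583, 0.093, 0.085) [-0.22  0.16  4.11]
[([0.5595, -0.0521, 0.0416], 0.9), ([0.4415, -0.2761, 0.0416], 0.9), ([0.3791, -0.0765, 0.0427], 0.84)]
```

Call:
arm_command:
  increments:
    - [[-0.1,0.1,4,0,0,0,1],[-0.1,0.1,4,0,0,0,1],[-0.1,0.1,4,0,0,0,1],[-0.1,0.1,4,0,0,0,1],[-0.1,0.1,4,0,0,0,1]]

```text
t: 7.75
tool_pos: [0.5829, 0.0937, 0.0881]
orientation: [0.001, 0.135, 0.991, 0.0]
wrist_force: [-0.5, 0.1, -1.1]
gripper_width: 0.001
gripper_force: 0.0
```

```bash
python3 - <<'E'
from h import *
i=vision.capture("top");j=vision.capture("side")
r=lambda a:cv2.resize(a,(390,390),interpolation=cv2.INTER_CUBIC)
cv2.imwrite("pics/c3.png",np.hstack([r(i[172:250,190:268]),r(j[150:228,235:313])]))
go((.583,.093,.065))
p=arm.read_state()["tool_pos"];print(proj("side",p))
E
```

```text
t 7.85 tcp [0.5829 0.094  0.088 ] F [-0.15 -0.44 -0.63] j [-0.3   0.61  0.1   1.84 -0.09  0.7   1.14] w 0.0
(0.583, 0.093, 0.065) [-0.03 -0.1   2.3 ]
[274.4 180.2]
```

View pics/c3.png

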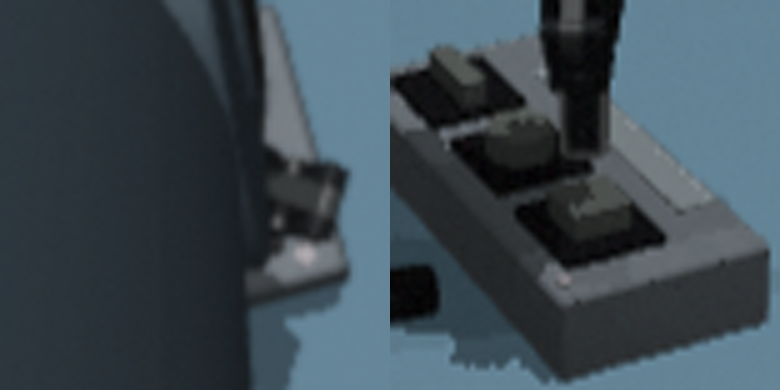

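The tip in the side view at (274,181) is directly above the square cap at (275,190), clear of the round key. Pressing.

Call:
arm_command:
  increments:
    - [[0,0,1,0,0,0,1],[0,0,1.7,0,0,0,1],[0,0,2.2,0,0,0,1],[0,0,2.5,0,0,0,1],[0,0,2.7,0,0,0,1],[0,0,2.9,0,0,0,1],[0,0,3,0,0,0,1],[0,0,3,0,0,0,1],[0,0,3,0,0,0,1]]

```text
t: 8.6
tool_pos: [0.5819, 0.0942, 0.0584]
orientation: [0.0, 0.135, 0.991, 0.0]
wrist_force: [-8.4, -0.6, 25.4]
gripper_width: -0.002
gripper_force: 12.6
```

25 N at z 58 mm: the key is on its stop. Withdraw.

Call:
arm_command:
  increments:
    - [[0,0,-0.5,0,0,0,1],[0,0,-1.5,0,0,0,1],[0,0,-4,0,0,0,1],[0,0,-7,0,0,0,1],[0,0,-10,0,0,0,1],[0,0,-12,0,0,0,1],[0,0,-12,0,0,0,1],[0,0,-12,0,0,0,1]]

```text
t: 9.27
tool_pos: [0.5828, 0.0943, 0.1778]
orientation: [0.001, 0.135, 0.991, 0.0]
wrist_force: [-0.4, -0.2, -0.1]
gripper_width: 0.004
gripper_force: 0.0
```

```bash
python3 - <<'E'
from h import *
j=vision.capture("side");cv2.imwrite("pics/s4.png",j[130:370,140:420]);go()
E
```

```text
t 9.32 tcp [0.582  0.0942 0.1766] F [-0.12  0.29  0.12] j [-0.32  0.5   0.12  1.75 -0.07  0.89  1.13] w -0.0
```

View pics/s4.png

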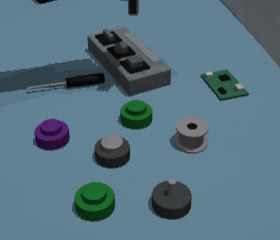

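The side view shows everything in its original place: puck pad at (252,272), square key standing up at (276,189), and the gripper clear above. Handing in.

```bash
python3 -c "from cell import arm; print(arm.sign_off())"
```

```text
the job is handed in; nothing more can be done
None
```

I rested the fingertips on the earthing puck's pad for just over a second at about 3.6 N, then pressed the square key to its stop (about 25 N) and withdrew. The final side picture shows the key back up and nothing else moved, and I handed the job in at about 9.3 s.

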